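# Open the intake filter of the spray gun's air unit

## Robot

A 6-joint arm with a two-finger parallel gripper is mounted at the origin on the work surface. World frame = base frame: x ahead of the robot, y to its left, z up, the work surface at z = 0. Lengths are in m, angles in rad, forces in N, time in s.
With the tool pointing down it reaches from about 0.3 to 0.875 m from the base axis. Payload 4.2 kg.
Tool frame: the origin (TCP) lies on the centre line of the jaws, within the pads' length; the fingertips stand 11 mm ahead of it and the grasp point (between the pads) lies 8 mm behind it; z points along the fingers, y is the direction in which the jaws open and shut (so a half turn about z gives the same grasp; the last joint's range is limited). The gripper opens to 85 mm and grips with 20 to 120 N. Pads are 22 mm wide; open, the fingers measure 114 mm over their backs; the gripper's body (76 mm by 85 mm) begins 54 mm behind the grasp point. The pads swing forward as they close: fully open they stand 13 mm farther back than shut.
Start: joints at [-1.32, 0.32, 1.565, -0, 1.257, -0.02], TCP at [0.154, -0.554, 0.242] pointing down, gripper open.
Joint ranges: [-3.11, 3.11], [-0.84, 2.01], [0.21, 2.61], [-1.34, 4.49], [0.05, 2.63], [-2.56, 2.56]. Speed limits (rad/s): [2.57, 2.57, 3.14, 3.14, 3.14, 3.14].

## Interface

Orientations are given as a unit quaternion [x, y, z, w].
In Python, from rig import * gives the robot as it stands. Calls block until the motion is done:
- move_to(position, orientation): joint-space move of the TCP to a pose.
- movel(position, rate=0.15, rot=None, contact_N=None): straight line of the TCP; rot=None keeps the orientation; rate is the mean speed in m/s. With contact_N (N) it stops when the force on the tool has changed by that much, and returns True; else False.
- set_joints(angles): joint-space move.
- move_gripper(opening, grip_force=None): opening from 0.0 (shut) to 1.0 (fully open); grip_force is the grip in N (None keeps the last); returns when the fingers have stopped.
- sleep(seconds).
- solve_ik(position, orientation): joint angles nearest the present ones, or None.
- get_state(): the state.
- read_camera(name): name is "side" or "top"; returns the picture (480x640x3 uint8, red, green, blue); there is no depth.
- calibration(name): a dict with "fovy" (degrees; the focal length in pixels is half the picture's height over the tangent of half this angle, whatever the lens; pixels are square), "cx", "cy" (the principal point, pixels), "pose" (4x4, takes a point from camera to world coordinates). Camera axes: x right, y down, z forward; pixel columns grow to the right and rows downward; lengths in m; the calibration is good to about 2 mm. A picture is of the moment at which its call begins. calibration takes no time and is no camera call.
A pose or a line that the arm cannot do raises IKError and nothing moves.
- job_done(): hands the job in, once; it reports no verdict.
The state is a dict: "t": time; "q": joint angles; "dq": joint speeds; "effort": joint torques, N m; "ee_pos": TCP position; "tcp_rot": TCP orientation; "contact_force": force on the tool from outside, world axes, zero at the start; "ft_torque": the same for the moment, N m; "grip_width": opening from 0.0 (shut) to 1.0 (fully open).
Only numpy, scipy, OpenCV 4.12 (cv2) and the standard library are available. Lean on these libraries where they do the work, as an engineer would, in place of code of your own. Each camera call takes 0.05 s, during which the arm holds its last target. There are 200 camera calls.

## Task

The intake filter of the spray gun's air unit is due for a clean: with the fingertips, press the snap tab on top of the unit down until the catch lets go of the filter cover, then push the cover along its guides until it is right off its seat and lies flat on the unit's top, clear of the guides. Nothing is to be picked up: do not lift or tip the cover or let it fall off the unit, let the tab spring back up, and leave the brass air cap, the cup, the thermometer and the chocolate mould where they are.

Things in the scene. Friction and masses are not known exactly. Their poses are not given: they have to be found in the camera images.
- unit: the air unit, fixed: a grey steel box 200 (its x) x 330 (its y) mm, stood at a yaw of up to 0.6 rad. Its black top deck is level, 150 mm above the table, rimmed by a lip 8 mm high and 6 mm wide. Origin: centre of the underside, on the table; z up; dial, switch and outlet on the -x face. Along y on its centre line (x 0): snap tab at -y, cover on its seat in the middle, empty deck at +y.
- seat (a point): centre of the cover's seat over the filter, on the deck surface, at x 0, y -20 mm of the unit. A black guide rail on each side of it along y (y -68 to +20 mm, outer faces at x +-53.5, 10.5 mm high) hooks 6 mm over the cover's edge: the cover can only slide towards the unit's +y.
- guide_end (a point): point on the deck, on the centre line, level with the +y ends of both guide rails (y +20 mm of the unit). The cover is off its seat when its whole trailing (-y) edge is past this line.
- landing (a point): point on the empty deck (y +90 mm of the unit), where the cover's origin may finish; the deck is level with the seat. The end lip's inner face is 69 mm farther along +y.
- tab (a joint): how far the snap tab is pressed, rad: 0 up (rest), 0.13 the stop. It is a spring leaf along the unit's y, rooted at y -150 mm. Pressed at the pad's middle it lets go at about 0.065 (3.3 mm down), stop at 6.5 mm: 1 N at first, 5 to 7 N to let go. It returns by itself, but rests partly down (about 0.06) under the cover until the cover has been pushed on some 10 mm.
- tab_pad (a point): centre of the top of the tab's ribbed grey finger pad, 34 (unit's x) x 28 (unit's y) mm, 12 mm above the deck at rest, at x 0, y -100 mm of the unit. Towards the cover from it, on both sides (x +-23 to 44, y -86 to -70 mm), two black bosses 6.5 mm high hold small spring pins.
- nose (a point): top of the tab's catch nose (20 x 8 mm), at the tab's inner end, standing up through a window in the cover, 1 mm above the cover's plate. When pressed below the plate it frees the cover, and the spring pins slide the cover 7 mm towards +y within 0.5 s, so it does not catch again when the tab is let go.
- cover: the filter cover, loose in the guides: louvred grey plastic plate 90 (its x) x 96 (its y) x 5 mm, about 90 g. Origin: centre of the underside, on the deck; axes as the unit's; it starts on the seat's centre. It is clear of the guides after a slide of 88 mm and meets the end lip after 131 mm. It slides with about 1 N, up to 4 N at first.
- rib (a point): middle of the thumb rib across the cover, to push on: 52 (x) x 6 (y) mm, rising 14 mm above the plate; this point is 12 mm above the cover's underside and 5 mm on the -y side of its origin. The face to push (-y) is 3 mm from it. Behind it the plate (top 5 mm above the deck) runs 40 mm to the trailing edge, broken only by the window.
- trail_a (a point): trailing (-y) corner of the cover at its -x side, half-way up its edge.
- trail_b (a point): trailing (-y) corner of the cover at its +x side, half-way up its edge.
- cap: bystander: loose brass air cap of the spray gun, 26 mm across, 18 mm high, standing on the deck beside the seat, on its +x side. Origin: centre of its underside.
- cup: bystander: lidded dark take-away cup, 87 mm across, 114 mm high, standing on the table on the unit's +x side. Origin: centre of its underside.
- thermo: bystander: red and black infrared thermometer lying on its side beyond the unit's +y end, about 150 x 150 mm, 40 mm high. Origin: on the table under the middle of its barrel.
- mould: bystander: clear chocolate mould, 135 x 205 x 26 mm, lying on the table beyond the unit's -y end. Origin: centre of its underside.
There are look-alikes about, which are no part of the job. Leave any black look-alike of the cover alone.

How it is judged:
By the outcome, as a careful person would: the job done as asked, in the order asked, and still so for the second after the job is handed in, with the robot touching nothing.
It also fails if it takes over 38 s, if anything falls off the work surface, if the arm or the gripper's body presses on something with over 40 N, if the wrist force passes 120 N, or if a joint passes its speed limit or range.

## Working session

There is one attempt and no reset: what is moved stays moved. The work goes in short steps, each a Python script; the robot and the scene stay as the last script left them, time stands still between calls to the robot, and variables do not carry over. Pictures are saved under pics/ and viewed, about 8 in all and at most 12, crops included, and the job is handed in when it is done.

```bash
mkdir -p pics; ls
python3 - <<'E'
from rig import *
import cv2, numpy as np
for n in ("top","side"):
    im=read_camera(n); cv2.imwrite(f"pics/{n}0.png",cv2.cvtColor(im,cv2.COLOR_RGB2BGR))
    c=calibration(n); print(n,c["fovy"],c["cx"],c["cy"]); print(np.round(c["pose"],4))
s=get_state(); print(s["t"],s["ee_pos"],s["tcp_rot"],s["grip_width"])
E
```

```text
pics
top 51.75573238458309 322.6688460922619 241.08478709272552
[[-5.6000e-03 -9.7760e-01  2.1020e-01  3.1560e-01]
 [-1.0000e+00  5.9000e-03  1.0000e-03  4.8300e-02]
 [-2.3000e-03 -2.1020e-01 -9.7760e-01  1.1589e+00]
 [ 0.0000e+00  0.0000e+00  0.0000e+00  1.0000e+00]]
side 54.20682961660405 327.26606982676924 238.09053399471102
[[ 0.9904 -0.1061  0.0892  0.4253]
 [-0.1385 -0.7455  0.6519 -0.5774]
 [-0.0027 -0.658  -0.753   0.8566]
 [ 0.      0.      0.      1.    ]]
0.1 [ 0.15369446 -0.55361406  0.24156484] [ 9.90850884e-01  1.34958693e-01 -9.36787647e-05 -8.17011561e-04] 0.9992853421960038
```

View pics/top0.png

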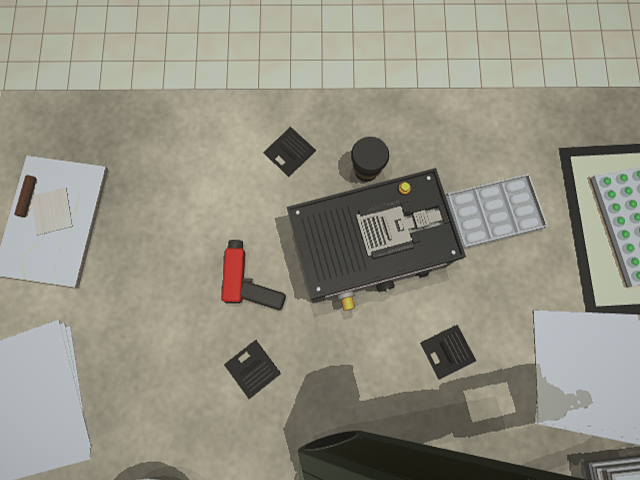

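View pics/side0.png

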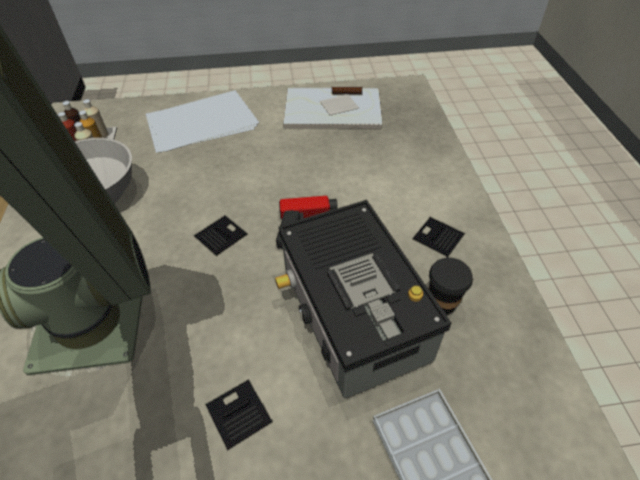

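The top view shows the unit with corners near (288,207), (437,170), (465,256) and (312,300). The grey cover sits at about (385,232), the tab pad at (428,217) and the cap at (404,187). There are three black look-alikes on the table, at (290,151), (252,369) and (447,351). Only the grey louvred plate between the rails on the unit fits the description. I'll confirm it in a crop and measure the four light corner screws in both views.

```bash
cat > h.py <<'E'
import cv2, numpy as np
from rig import calibration
def ray(n,uv):
    c=calibration(n); f=240/np.tan(np.radians(c["fovy"])/2); P=np.array(c["pose"])
    d=P[:3,:3]@np.array([(uv[0]-c["cx"])/f,(uv[1]-c["cy"])/f,1]); return P[:3,3],d/np.linalg.norm(d)
def onz(n,uv,z):
    o,d=ray(n,uv); return o+d*(z-o[2])/d[2]
def proj(n,p):
    c=calibration(n); f=240/np.tan(np.radians(c["fovy"])/2); P=np.array(c["pose"])
    q=P[:3,:3].T@(np.array(p)-P[:3,3]); return np.array([c["cx"]+f*q[0]/q[2],c["cy"]+f*q[1]/q[2]])
def tri(a,b):
    (o1,d1),(o2,d2)=ray("top",a),ray("side",b)
    s=np.linalg.lstsq(np.c_[d1,-d2],o2-o1,rcond=None)[0]
    p,q=o1+s[0]*d1,o2+s[1]*d2; return (p+q)/2,np.linalg.norm(p-q)
E
python3 - <<'E'
from h import *
G={"top":[(297,212),(432,179),(453,252),(318,289)],"side":[(287,235),(363,210),(442,320),(350,353)]}
# order top: +y/-x? print both
R={}
for n in G:
    g=cv2.imread(f"pics/{n}0.png",0).astype(float); L=[]
    for u,v in G[n]:
        w=g[v-6:v+7,u-6:u+7]; m=np.clip(w-(np.median(w)+0.5*(w.max()-np.median(w))),0,None)
        k,l,st,ce=cv2.connectedComponentsWithStats((m>0).astype(np.uint8))
        i=1+np.argmin(np.hypot(*(ce[1:]-6).T)); y,x=np.where(l==i); L.append((u-6+np.average(x,weights=m[y,x]),v-6+np.average(y,weights=m[y,x])))
    R[n]=np.array(L); print(n,R[n].round(1).tolist())
    X=np.array([onz(n,p,.158)for p in L]);print(X.round(4).tolist(), X.mean(0).round(4),[np.linalg.norm(X[i]-X[i-1]).round(4) for i in range(4)])
# order top: 0:(+x?)...
T=R["top"];S=R["side"]
# top 0 (far-left)= +y,+x ; side 1
for a,b in ((0,1),(1,2),(2,3),(3,0)):
    p,e=tri(T[a],S[b]); print(p.round(4),round(e,4))
t=cv2.resize(cv2.imread("pics/top0.png")[160:310,280:480],None,fx=4,fy=4,interpolation=cv2.INTER_CUBIC)
s=cv2.resize(cv2.imread("pics/side0.png")[190:400,260:470],(600,600),interpolation=cv2.INTER_CUBIC)
cv2.imwrite("pics/c0.png",cv2.resize(np.hstack([t,s]),(800,343)))
E
```

```text
top [[297.2, 212.0], [428.2, 177.6], [453.0, 251.9], [318.1, 288.6]]
[[0.5936, 0.1025, 0.158], [0.6676, -0.1757, 0.158], [0.5065, -0.2188, 0.158], [0.4323, 0.0593, 0.158]] [ 0.55   -0.0582  0.158 ] [np.float64(0.167), np.float64(0.2879), np.float64(0.1667), np.float64(0.2878)]
side [[288.8, 232.7], [363.7, 209.3], [436.8, 318.7], [348.5, 353.2]]
[[0.4338, 0.0525, 0.158], [0.5944, 0.0959, 0.158], [0.6689, -0.1813, 0.158], [0.5078, -0.224, 0.158]] [ 0.5512 -0.0642  0.158 ] [np.float64(0.2862), np.float64(0.1664), np.float64(0.2871), np.float64(0.1666)]
[0.5959 0.1029 0.1506] 0.0006
[ 0.6707 -0.1774  0.1508] 0.0012
[ 0.5082 -0.2206  0.1511] 0.0008
[0.4336 0.0594 0.1502] 0.0007
```

View pics/c0.png

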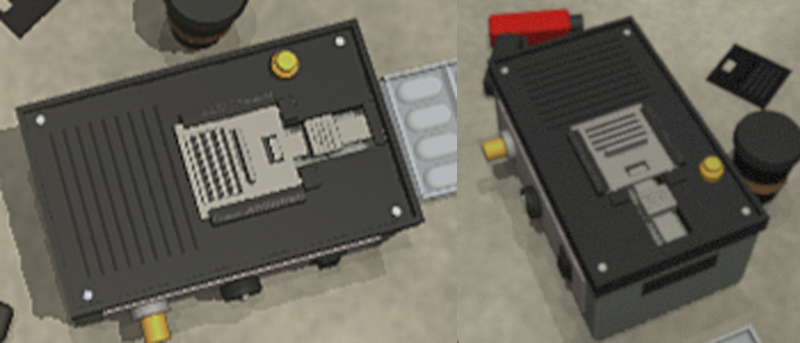

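Both views agree to about 1 mm. The screws lie at z 0.151, which is the deck height. That puts the unit's centre at about (0.552, -0.059) with a yaw of about 0.261. The crop confirms the grey louvred cover with its tab (pad at crop (325,130)) and the brass cap on the +x side. Next I'll check the predicted points on the picture and move above the tab.

```bash
cat >> h.py <<'E'
C=np.array([0.5521,-0.0589]); YAW=0.2606; ZD=0.1505
ux=np.array([np.cos(YAW),np.sin(YAW)]); uy=np.array([-ux[1],ux[0]])
def W(x,y,h=0): return np.r_[C+ux*x+uy*y,ZD+h]        # unit -> world, h above deck
def U(p): d=np.asarray(p)[:2]-C; return np.array([d@ux,d@uy,p[2]-ZD])
a=(YAW+np.pi/2)/2; QD=[np.cos(a),np.sin(a),0,0]       # down, jaws along unit x
def tcp(x,y,h): return W(x,y,h+.011).tolist()         # TCP for fingertips at x,y,h
E
python3 - <<'E'
from rig import *
from h import *
im=cv2.resize(cv2.imread("pics/top0.png")[160:310,280:480],None,fx=4,fy=4,interpolation=cv2.INTER_CUBIC)
P=[(0,-.1,.012),(0,-.025,.012),(-.045,-.068,.005),(.045,-.068,.005),(.045,.028,.005),(-.045,.028,.005),(.0535,.02,.0105),(-.0535,.02,.0105),(.1,.165,.008),(-.1,-.165,.008),(-.1,.165,.008)]
for p in P:
    u=(proj("top",W(*p))-[280,160]+.5)*4; cv2.drawMarker(im,tuple(int(v) for v in u),(0,0,255),0,10,1)
cv2.imwrite("pics/ov.png",im)
for n in ("top","side"):
    b=cv2.cvtColor(cv2.imread(f"pics/{n}0.png"),cv2.COLOR_BGR2HSV); m=cv2.inRange(b,(18,140,120),(35,255,255))
    k,l,st,ce=cv2.connectedComponentsWithStats(m)
    for i in range(1,k):
        if st[i,4]>15: print(n,ce[i].round(1),st[i,4],U(onz(n,ce[i],ZD+.012)).round(4))
move_gripper(0.0)
p=tcp(0,-.1,.06); print(p,solve_ik(p,QD))
move_to(p,QD); s=get_state(); print(s["t"],s["ee_pos"],s["q"],s["contact_force"],s["grip_width"])
E
```

```text
top [404.3 187.7] 103 [ 0.0722 -0.086   0.012 ]
top [347.5 303.2] 122 [-0.1296  0.0957  0.012 ]
side [ 87.2 122.1] 80 [-0.4267  0.6838  0.012 ]
side [282.4 280.5] 125 [-0.1371  0.0285  0.012 ]
side [415.6 292.5] 148 [ 0.0729 -0.0893  0.012 ]
[0.5778660339569748, -0.1555235555862442, 0.22149999999999997] [-2.82122937e-01  3.69644248e-01  1.54246737e+00 -4.44089210e-16
  1.22948103e+00 -5.42722937e-01]
2.9583 [ 0.57758595 -0.15647076  0.22155993] [-2.83582140e-01  3.69534687e-01  1.54248203e+00 -3.96036130e-04
  1.22949894e+00 -5.42679109e-01] [-0.12775132  1.49467844  0.53513408] -0.0007658884427642368
```

View pics/ov.png

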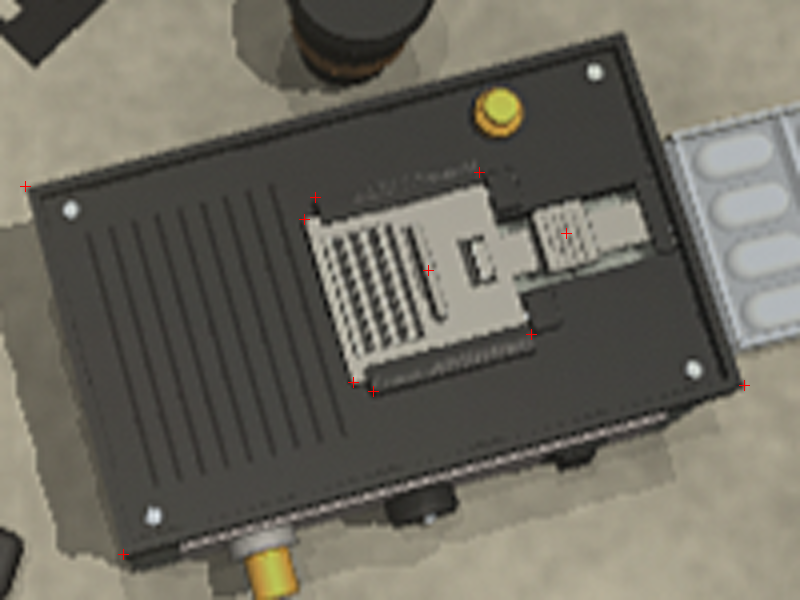

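The predicted points land within about 1 px (2 mm) on the pad, rib, cover corners and lip corners. The cap is at unit (0.072, -0.087). Now I'll press the tab.

Run:
```python
from rig import *
from h import *
def st(l):
    s=get_state(); print(l,round(s["t"],2),(U(s["ee_pos"])-[0,0,.011]).round(4),np.round(s["contact_force"],1))
movel(tcp(0,-.1,.016),rate=.06); st("near")
hit=movel(tcp(0,-.1,.0055),rate=.02,contact_N=12); st(f"press {hit}")
sleep(.5); st("hold")
cv2.imwrite("pics/s1.png",cv2.cvtColor(read_camera("side"),cv2.COLOR_RGB2BGR))
im=cv2.imread("pics/s1.png")[190:400,260:470]
cv2.imwrite("pics/s1c.png",cv2.resize(im,(600,600),interpolation=cv2.INTER_CUBIC))
```

```text
near 3.84 [ 0.0003 -0.1001  0.0163] [ 0.  -0.2  0.8]
press False 4.52 [ 0.0003 -0.0988  0.006 ] [-1.1  4.   5.2]
hold 5.02 [ 0.0003 -0.0988  0.0061] [-0.6  4.1  5.1]
```

View pics/s1c.png

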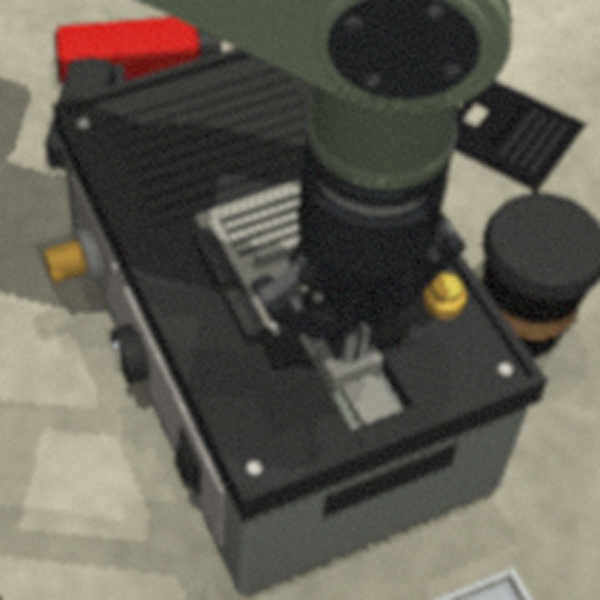

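The fingers stand on the pad, with the cover corner at about (200,218) in the crop. The vertical force is only 5.2 N, so I'll press on towards the stop and compare the corner with the prediction.

Run:
```python
from rig import *
from h import *
def st(l):
    s=get_state(); print(l,round(s["t"],2),(U(s["ee_pos"])-[0,0,.011]).round(4),np.round(s["contact_force"],1))
for d in (0,.007): print(d,proj("side",W(-.045,.028+d,.005)).round(1))
hit=movel(tcp(0,-.1,.003),rate=.01,contact_N=8); st(f"press {hit}")
sleep(.5); st("hold")
a=cv2.cvtColor(read_camera("side"),cv2.COLOR_RGB2BGR); cv2.imwrite("pics/s2.png",a)
T=[cv2.imread("pics/side0.png"),cv2.imread("pics/s1.png"),a]
cv2.imwrite("pics/s2c.png",np.hstack([cv2.resize(x[245:325,315:370],(264,384),interpolation=cv2.INTER_CUBIC) for x in T]))
```

```text
0 [329.  267.4]
0.007 [327.6 264.7]
press True 5.3 [ 0.0004 -0.0986  0.0058] [-0.9  0.8  5.5]
hold 5.8 [ 0.0004 -0.0986  0.0057] [-0.6  2.   4.5]
```

View pics/s2c.png

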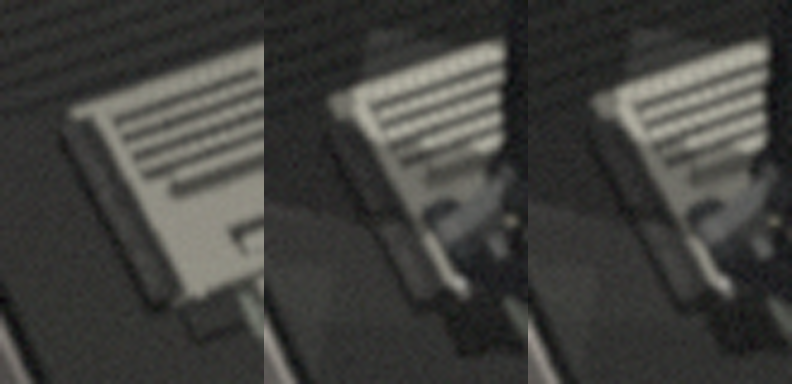

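The corner moved from (72,112) to (68,100) in its panel. That is about -2.5 px in rows, against -2.7 predicted for a 7 mm slide, so the catch has let go. Next I'll lift, come down behind the rib and push.

Run:
```python
from rig import *
from h import *
def st(l):
    s=get_state(); print(l,round(s["t"],2),(U(s["ee_pos"])-[0,0,.011]).round(4),np.round(s["contact_force"],1))
movel(tcp(0,-.1,.035),rate=.1); st("up")
movel(tcp(0,-.042,.035),rate=.12)
hit=movel(tcp(0,-.042,.010),rate=.05,contact_N=5); st(f"down {hit}")
if not hit:
    c=movel(tcp(0,-.022,.010),rate=.03,contact_N=12); st(f"push1 {c}")
    if not c:
        c=movel(tcp(0,.070,.010),rate=.06,contact_N=15); st(f"push2 {c}")
a=cv2.cvtColor(read_camera("top"),cv2.COLOR_RGB2BGR); b=cv2.cvtColor(read_camera("side"),cv2.COLOR_RGB2BGR)
cv2.imwrite("pics/t3.png",a); cv2.imwrite("pics/s3.png",b)
cv2.imwrite("pics/c3.png",np.hstack([cv2.resize(x,(400,400),interpolation=cv2.INTER_CUBIC) for x in (a[150:310,290:450],b[190:400,260:470])]))
```

```text
up 6.3 [-0.0002 -0.1     0.0347] [ 0.3 -0.4 -0.6]
down False 7.58 [ 0.     -0.0421  0.0099] [ 0.3 -0.3  0.4]
push1 False 8.4 [-0.     -0.0217  0.0099] [-0.9  0.  -0.9]
push2 False 10.08 [0.     0.0698 0.01  ] [ 0.2 -0.   0.3]
```

View pics/c3.png

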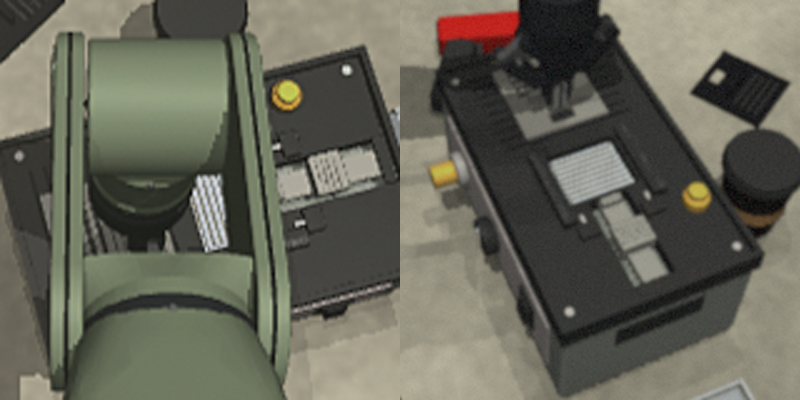

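The cover is off its seat, with its trailing edge at about (515,138)–(605,110) in the side panel, beyond the rails. The tab is up and the cap hasn't moved. I'll back off, clear the arm and check.

Run:
```python
from rig import *
from h import *
movel(tcp(0,.055,.010),rate=.08); movel(tcp(0,.055,.10),rate=.15)
set_joints([-1.32,0.32,1.565,0,1.257,-0.02]); s=get_state(); print(s["t"],s["contact_force"])
a=cv2.cvtColor(read_camera("top"),cv2.COLOR_RGB2BGR); b=cv2.cvtColor(read_camera("side"),cv2.COLOR_RGB2BGR)
cv2.imwrite("pics/t4.png",a); cv2.imwrite("pics/s4.png",b)
for n,i in (("top",a),("side",b)):
    m=cv2.inRange(cv2.cvtColor(i,cv2.COLOR_BGR2HSV),(18,140,120),(35,255,255)); k,l,t,ce=cv2.connectedComponentsWithStats(m)
    print([U(onz(n,ce[j],ZD+.012)).round(4).tolist() for j in range(1,k) if t[j,4]>90])
    # bright plate inside the lip beyond guide ends, back-projected at plate-top height
    g=cv2.inRange(cv2.cvtColor(i,cv2.COLOR_BGR2GRAY),110,255); v,u=np.where(g)
    X=np.array([U(onz(n,(x,y),ZD+.005)) for x,y in zip(u,v) if 200<x<480 and 150<y<400])
    X=X[(abs(X[:,0])<.075)&(X[:,1]>.0)&(X[:,1]<.155)]; r=cv2.minAreaRect(X[:,:2].astype(np.float32))
    print(n,X.min(0).round(4),X.max(0).round(4),r)
cv2.imwrite("pics/c4.png",np.hstack([cv2.resize(x,(400,400),interpolation=cv2.INTER_CUBIC) for x in (a[150:310,285:445],b[190:400,260:470])]))
```

```text
13.6583 [-0.67385781 -0.40001954  1.33752216]
[[0.0722, -0.0858, 0.012], [-0.1296, 0.0957, 0.012]]Traceback (most recent call last):
  File "<stdin>", line 12, in <module>
  File "h.py", line 7, in onz
    o,d=ray(n,uv); return o+d*(z-o[2])/d[2]
        ~~~^^^^^^
  File "h.py", line 4, in ray
    c=calibration(n); f=240/np.tan(np.radians(c["fovy"])/2); P=np.array(c["pose"])
ValueError: time passes only in moves, steps and waits
```

```bash
sed -i 's/^from rig import calibration/import functools, rig\ncalibration=functools.cache(rig.calibration)/' h.py
python3 - <<'E'
from h import *
a,b=cv2.imread("pics/t4.png"),cv2.imread("pics/s4.png")
for n,i in (("top",a),("side",b)):
    g=cv2.inRange(cv2.cvtColor(i,cv2.COLOR_BGR2GRAY),110,255); v,u=np.where(g)
    X=np.array([U(onz(n,(x,y),ZD+.005)) for x,y in zip(u,v) if 200<x<480 and 150<y<400])
    X=X[(abs(X[:,0])<.075)&(X[:,1]>.025)&(X[:,1]<.155)]; print(n,X.min(0).round(4),X.max(0).round(4),cv2.minAreaRect(X[:,:2].astype(np.float32)))
cv2.imwrite("pics/c4.png",np.hstack([cv2.resize(x,(400,400),interpolation=cv2.INTER_CUBIC) for x in (a[150:310,285:445],b[190:400,260:470])]))
E
```

```text
top [-0.0457  0.0417  0.005 ] [0.0451 0.1377 0.005 ] ((-0.0002902597188949585, 0.08976378291845322), (0.09589054435491562, 0.09075058251619339), 89.89653015136719)
side [-0.0447  0.0413  0.005 ] [0.0445 0.1368 0.005 ] ((-9.782612323760986e-05, 0.08905674517154694), (0.09548154473304749, 0.08921927213668823), 89.97172546386719)
```

View pics/c4.png

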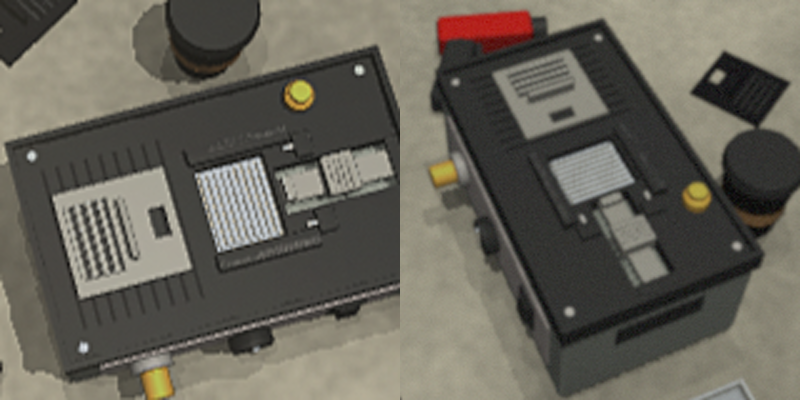

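The cover lies flat and square at unit (0, 0.089). It measures 96 x 90 mm in both views, with its trailing edge at y +41 mm, 21 mm past the guide ends. The tab is up and the cap, cup and thermometer are in place, so I'm handing in.

```bash
python3 -c "
from rig import *
job_done(); print(get_state()['t'])"
```

```text
the job is handed in; nothing more can be done
the job is handed in; nothing more can be done
```

The filter cover is off its seat and lies flat on the empty deck, and the job was handed in with the robot's clock at about 14 s of the 38 s allowed.

**What I did:** I pressed the snap tab with the shut fingertips, about 6 mm down at roughly 5 N. The cover sprang forward about 7 mm and I lifted off. Then I pushed the cover straight along its guides by the rib, backed off and moved the arm clear.

**Last checks:**
- **Cover:** both cameras put it at unit (0, +89 to 90 mm), square to the unit, and measure it at about 96 x 90 mm. That size fits it lying flat. Its trailing edge is about 21 mm past the guide ends.
- **Tab:** it looks fully up in the pictures. I did not measure its angle.
- **Cap:** it is at unit (72, -86 mm) in the top view, the same as before I started.
- **Other bystanders:** the cup and thermometer look unmoved in the final crop. The mould is mostly outside that crop, but the arm touched nothing near it.

**What didn't go cleanly:**
- The contact threshold of my first press never triggered, so I pressed a second time. The pictures then showed the catch had already let go on the first press.
- My first check script stopped on a calibration-call error. I reran the check on the saved pictures and nothing in the scene was affected.

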